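Release a piston and draw it partway out for inspection

ROBOT

A 6-joint arm with a two-finger parallel gripper is mounted at the origin on a cart in front of the work surface, level with it; the furniture and walls round the work are solid. World frame = base frame: x ahead of the robot, y to its left, z up, the work surface at z = 0. Lengths are in mm, angles in rad, forces in N, time in s.
With the tool pointing down it reaches from about 325 to 875 mm from the base axis. Payload 4.4 kg.
Tool frame: the origin (TCP) lies on the centre line of the jaws, within the pads' length; the fingertips stand ahead of it and the grasp point (between the pads) lies 6 mm ahead of it (ctrl.tcp_to_tips is the z of the fingertips in the tool frame, in mm); z points along the fingers, y is the line along which they close (so a half turn about z gives the same grasp; the last joint's range is limited). The gripper opens to 85 mm and grips with 20 to 120 N. Pads are 22 mm wide; open, the fingers measure 114 mm over their backs; the gripper's body (76 mm by 85 mm) begins 54 mm behind the grasp point. The pads swing forward as they close: fully open they stand 13 mm farther back than shut.
Start: joints at [-1.375, 0.207, 1.542, -0, 1.393, -0.15], TCP at [195.425, -540.774, 256.282] pointing down, gripper open.
Joint ranges: [-2.73, 2.73], [-0.86, 2.22], [0.23, 2.46], [-1.11, 4.25], [0.08, 2.63], [-2.82, 2.82]. Speed limits (rad/s): [2.79, 2.79, 3.14, 3.14, 3.14, 3.14].

INTERFACE

Orientations are given as a 3x3 rotation matrix whose columns are the frame's x, y, z axes.
In Python, from plant import ctrl, sensors, optics gives the robot as it stands. Calls block until the motion is done:
- ctrl.move_ptp(position, orientation): joint-space move of the TCP to a pose.
- ctrl.move_l(position, rot=None, vel=150, threshold=None): straight line of the TCP; rot=None keeps the orientation; vel is the mean speed in mm/s. With threshold (N) it stops when the force on the tool has changed by that much, and returns True; else False.
- ctrl.set_joints(angles): joint-space move.
- ctrl.gripper_to(opening, force=None): finger opening in mm; force is the grip in N (None keeps the last); returns when the fingers have stopped.
- ctrl.hold(seconds).
- ctrl.solve_ik(position, orientation): joint angles nearest the present ones, or None.
- sensors.read_state(): the state.
- optics.grab_frame(name): name is "scene" or "top" or "wrist"; returns (picture, depth): 384x512x3 uint8, red, green, blue; 384x512 float32, mm along the optical axis (not along the pixel's ray), 0 where there is no reading.
- optics.camera_params(name): a dict with "mtx" (3x3 intrinsics, pixels), "R" (3x3) and "t" (3): a world point X has camera coordinates R X + t; the wrist camera has in their place "T_tool_cam" (4x4, takes a point from camera to tool coordinates, whose origin is the TCP and whose axes are the flange's). Camera axes: x right, y down, z forward; pixel columns grow to the right and rows downward; lengths in mm; the calibration is good to about 2 mm. A picture is of the moment at which its call begins: read the wrist's pose just before it. camera_params takes no time and is no camera call.
A pose or a line that the arm cannot do raises ctrl.MotionError and nothing moves.
- ctrl.finish_job(): hands the job in; it is judged then, once.
The state is a dict: "t": time; "q": joint angles; "qvel": joint speeds; "tau": joint torques, N m; "eef_pos": TCP position; "eef_rot": TCP orientation; "force": force on the tool from outside, world axes, zero at the start; "wrist_torque": the same for the moment, N m; "grip_width": finger opening in mm; "grasp_force": force on a finger pad.
Only numpy, scipy, OpenCV 4.12 (cv2) and the standard library are available. Lean on these libraries where they do the work, as an engineer would, in place of code of your own. Each camera call takes 0.05 s, during which the arm holds its last target. There are 200 camera calls.

TASK

Turn the three captive bolt knobs on the test cylinder anticlockwise to their end stops, so that their tabs swing clear of the piston's flange. Then take the piston by its round grip and draw it straight up out of the bore by about 35 mm, without wrenching it sideways, so that the upper groove of its rod shows above the bore and the lower one stays inside. Finish holding it still there, upright, in the gripper (do not let go), and leave the things lying round about where they are.

Things in the scene. Friction and masses are not known exactly. Their poses are not given: they have to be found in the camera images.
- cylinder: Fixed test cylinder: dark 116 mm square foot, 76 mm round aluminium barrel; its flat top, 85 mm up, has three lugs with the knobs at 78 mm radius. Brass port on its +x side. Origin: centre of the foot's underside, z up. In its frame knob_1 lies in direction -x, knob_2 60 deg from +x towards +y, knob_3 60 deg from +x towards -y; the largest radius is 95 mm.
- bore_mouth (a point): Centre of the mouth of the vertical bore in the cylinder's flat top, 85 mm above its foot. The blind bore is 21.6 mm wide (the rod 20 mm) and 73 mm deep. Axes as the cylinder's.
- piston: Loose steel piston, 0.25 to 0.5 kg, a close sliding fit in the bore: a 20 mm rod, 68 mm long, pointing down; on top of it a flange 72 mm wide, 6 mm thick, which rests on the cylinder's top at the start; above that a neck and a round grip. Origin: centre of the flange's underside (at the bore mouth at the start), z up along the rod. It sinks back if let go.
- upper_groove (a point): Point on the piston's axis at the upper of two dark grooves, 3 mm wide, round its rod: 26 mm below the piston's origin.
- lower_groove (a point): The same for the lower groove: 46 mm below the piston's origin.
- piston_grip (a point): On the piston's axis in the middle of its round aluminium grip, 40 mm above the piston's origin. The grip is 28 mm in diameter, from 19 to 55 mm above the origin; the neck below it is 18 mm wide.
- knob_1_grip (a point): Grip point of captive bolt knob 1: on its vertical axis, 37 mm above the cylinder's top. The knob is a black bar 44 mm long (its own x, level), 14 mm thick (its own y), from 17 to 51 mm above the cylinder's top. Below it a flat steel tab, its upper face 13 mm above the cylinder's top, reaches 50 mm from the axis along the knob's own +x.
- knob_1 (a joint): Turn of knob 1 in rad: 0 = tab points at the piston and holds its flange down; it grows anticlockwise seen from above, to the end stop at 1.3, where the tab is clear. It starts between 0 and 0.2, turns with about 0.06 N m of friction, and stays where it is left.
- knob_2_grip (a point): Grip point of captive bolt knob 2: on its vertical axis, 37 mm above the cylinder's top. The knob is a black bar 44 mm long (its own x, level), 14 mm thick (its own y), from 17 to 51 mm above the cylinder's top. Below it a flat steel tab, its upper face 13 mm above the cylinder's top, reaches 50 mm from the axis along the knob's own +x.
- knob_2 (a joint): Turn of knob 2 in rad: 0 = tab points at the piston and holds its flange down; it grows anticlockwise seen from above, to the end stop at 1.3, where the tab is clear. It starts between 0 and 0.2, turns with about 0.06 N m of friction, and stays where it is left.
- knob_3_grip (a point): Grip point of captive bolt knob 3: on its vertical axis, 37 mm above the cylinder's top. The knob is a black bar 44 mm long (its own x, level), 14 mm thick (its own y), from 17 to 51 mm above the cylinder's top. Below it a flat steel tab, its upper face 13 mm above the cylinder's top, reaches 50 mm from the axis along the knob's own +x.
- knob_3 (a joint): Turn of knob 3 in rad: 0 = tab points at the piston and holds its flange down; it grows anticlockwise seen from above, to the end stop at 1.3, where the tab is clear. It starts between 0 and 0.2, turns with about 0.06 N m of friction, and stays where it is left.
- ring_case: Closed blue and grey case, 90x118x43 mm, bystander. Origin: centre of its underside.
- kf_clamp: Bare metal flange clamp, 69x79x16 mm, bystander. Origin: centre of its underside.
- kf_ring: Centring ring, 38 mm wide, 8 mm high, bystander. Origin: centre of its underside.
- note_pad: Yellow note pad, 76x76x12 mm, bystander. Origin: centre of its underside.
There are look-alikes about, which are no part of the job. Leave any blue look-alike of the piston alone.

How it is judged (in metres and radians):
On the way, in this order (a step that is already met when the one before it is completed fails the run):
1. all three knobs turned to their end stops, the piston still seated (value of joint each of knob_1, knob_2, knob_3 above 1.2 rad and z of piston in the frame of bore_mouth below 0.006 m), for 0.1 s.
2. the piston, gripped, is drawn partway out (z of piston in the frame of bore_mouth above 0.028 m and contact force between the fingers and piston above 2 N), for 0.2 s.
At the end, for the whole second after the job is handed in: All three knobs within 0.1 rad of their end stops; the piston held still in the fingers, its flange 28 to 43 mm above the bore mouth (upper groove out, lower one in), within 3 mm of the bore's axis and 0.04 rad of upright, pressing on the cylinder with less than 15 N (all of step 2 and value of joint each of knob_1, knob_2, knob_3 above 1.2 rad and z of piston in the frame of bore_mouth below 0.043 m and horizontal distance between piston and bore_mouth below 0.003 m and angle between the z axis of piston and the z axis of bore_mouth, either way round below 0.04 rad and contact force between piston and cylinder below 15 N and linear speed of piston below 0.01 m/s); the arm keeps its last pose, push and grip.
It fails at once if the piston drawn out more than 55 mm (z of piston in the frame of bore_mouth above 0.055 m).
It fails at once if the piston wrenched against the cylinder (over 60 N) (contact force between piston and cylinder above 60 N).
It fails at once if a thing lying round about moved by more than 30 mm (distance of any of ring_case, kf_clamp, kf_ring, note_pad from where it was at the start of the episode above 0.03 m).
It also fails if it takes over 64 s, if anything falls off the work surface, if the arm or the gripper's body presses on something with over 40 N, if the wrist force passes 120 N, or if a joint passes its speed limit or range.

## Working session

There is one attempt and no reset: what is moved stays moved. The work goes in short steps, each a Python script; the robot and the scene stay as the last script left them, time stands still between calls to the robot, and variables do not carry over. Pictures are saved under pics/ and viewed, at most 10 in all, crops included, and the job is handed in when it is done.

```bash
ls; mkdir -p pics; python3 - <<'E'
from plant import ctrl,sensors,optics
import cv2,numpy as np
for n in ("scene","top"):
    p,d=optics.grab_frame(n); cv2.imwrite(f"pics/{n}0.png",p[:,:,::-1]); np.save(f"pics/{n}0.npy",d); c=optics.camera_params(n); print(n,c)
print(optics.camera_params("wrist"),ctrl.tcp_to_tips,sensors.read_state()["t"])
E
```

```text
pics
scene {'mtx': array([[434.89144814,   0.        , 255.81035662],
       [  0.        , 434.89144814, 186.21805746],
       [  0.        ,   0.        ,   1.        ]]), 'R': array([[-0.80318692, -0.59570424, -0.00521838],
       [-0.42805853,  0.58319839, -0.6903952 ],
       [ 0.4143147 , -0.55228262, -0.7234136 ]]), 't': array([ 423.85987565,  320.76842333, 1109.8126612 ])}
top {'mtx': array([[412.42280968,   0.        , 258.15819294],
       [  0.        , 412.42280968, 198.26118515],
       [  0.        ,   0.        ,   1.        ]]), 'R': array([[ 0.01506906, -0.99920954,  0.0367862 ],
       [-0.99714793, -0.01773865, -0.07335759],
       [ 0.07395214, -0.03557585, -0.99662703]]), 't': array([ -38.10493957,  549.08013976, 1018.10326417])}
{'mtx': array([[312.22880095,   0.        , 254.65623994],
       [  0.        , 312.22880095, 192.59461013],
       [  0.        ,   0.        ,   1.        ]]), 'T_tool_cam': array([[ 8.95791433e-04, -9.65537225e-01, -2.60263452e-01,
         6.61082979e+01],
       [ 9.99999516e-01,  7.58758221e-04,  6.26986581e-04,
        -4.27832083e-01],
       [-4.07901850e-04, -2.60263887e-01,  9.65537437e-01,
        -1.18007079e+02],
       [ 0.00000000e+00,  0.00000000e+00,  0.00000000e+00,
         1.00000000e+00]])} 25.0 0.1
```

View pics/scene0.png

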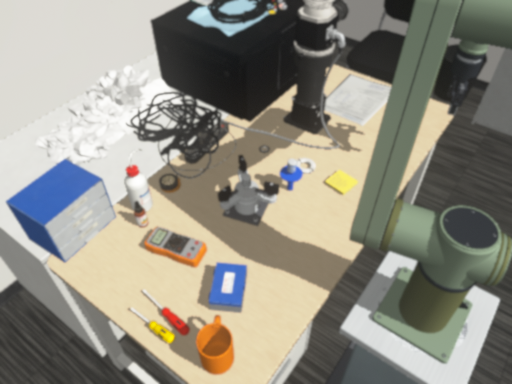

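View pics/top0.png

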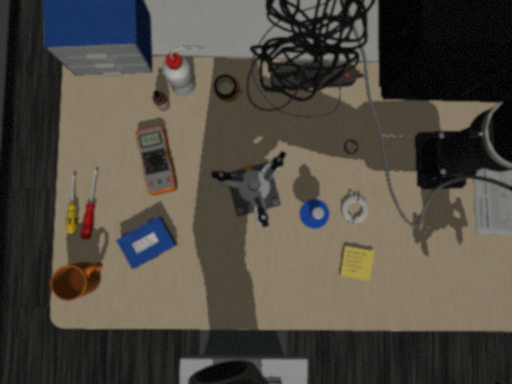

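The cylinder is at about (255,188) in the top view. Its knobs are near (222,177), (278,160) and (264,215), and the blue look-alike is at (315,213). In the scene view the cylinder is at (247,205). I'll compute a rough position from the top view, then look from above with the wrist camera.

```bash
cat > h.py <<'E'
import numpy as np,cv2
from plant import ctrl,sensors,optics
def cam(name,st=None):
    c=optics.camera_params(name)
    if name!="wrist": return c["mtx"],c["R"],c["t"]
    T=np.eye(4);T[:3,:3]=st["eef_rot"];T[:3,3]=st["eef_pos"];M=np.linalg.inv(T@c["T_tool_cam"])
    return c["mtx"],M[:3,:3],M[:3,3]
def plane(px,z,C):
    K,R,t=C; px=np.atleast_2d(px).astype(float)
    d=(np.linalg.inv(K)@np.c_[px,np.ones(len(px))].T).T@R; o=-R.T@t
    return o+d*((z-o[2])/d[:,2])[:,None]
def cloud(d,C):
    K,R,t=C; v,u=np.mgrid[:d.shape[0],:d.shape[1]]
    X=np.stack([(u-K[0,2])/K[0,0]*d,(v-K[1,2])/K[1,1]*d,d],-1)
    return (X-t)@R
def down(yaw): # tool x axis at yaw, z down
    c,s=np.cos(yaw),np.sin(yaw); return np.array([[c,s,0],[s,-c,0],[0,0,-1.]])
E
python3 - <<'E'
from h import *
C=cam("top"); d=np.load("pics/top0.npy"); P=cloud(d,C)
print("knobs",plane([(222,177),(278,160),(264,215)],136,C).round(),"grip",plane((258,183),140,C).round())
sub=P[140:235,200:295].reshape(-1,3)
for a,b in((30,78),(80,88),(88,95),(110,132),(132,150)):
    m=(sub[:,2]>a)&(sub[:,2]<b); print(a,b,m.sum(),np.median(sub[m],0).round(1))
print(sensors.read_state()["eef_rot"].round(2))
E
```

```text
knobs [[587.  57. 136.]
 [629. -68. 136.]
 [504. -39. 136.]] grip [[575. -24. 140.]]
30 78 82 [617.8  -2.   46. ]
80 88 453 [577.8 -24.6  84.2]
88 95 509 [570.6 -15.9  90.4]
110 132 81 [587.4 -22.2 126.2]
132 150 448 [584.1 -27.3 135.8]
[[ 0.94  0.34 -0.  ]
 [ 0.34 -0.94  0.  ]
 [ 0.   -0.   -1.  ]]
```

```bash
python3 - <<'E'
from h import *
ctrl.gripper_to(85)
ctrl.move_ptp([573,-17,300],down(0))
s=sensors.read_state(); p,d=optics.grab_frame("wrist")
cv2.imwrite("pics/w1.png",p[:,:,::-1]); np.savez("pics/w1.npz",p=p,d=d,pos=s["eef_pos"],rot=s["eef_rot"]); print(s["t"],s["q"],s["eef_pos"])
E
```

```text
2.625 [-1.81969580e-01  1.72412446e-01  1.49134819e+00 -3.33178569e-04
  1.47801546e+00  1.39005962e+00] [572.93852105 -17.87461856 299.88231015]
```

View pics/w1.png

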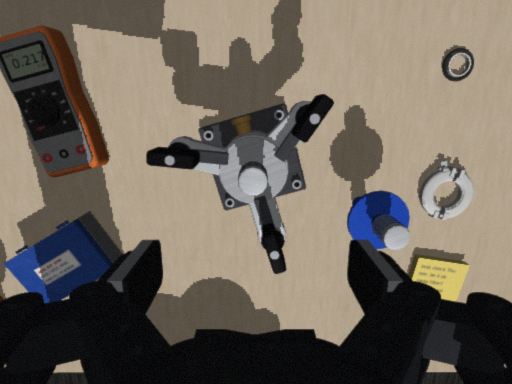

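The wrist view shows the knob axes as grey dots at (170,160), (314,118) and (273,255). The piston grip is at (252,181) and the port is at (240,125), so the cylinder's +x points away from the robot. The blue look-alike at (380,225) is clear of the job.

```bash
cat >> h.py <<'E'
def measure(p,d,C,pc):
    P=cloud(d,C); x,y,z=P[...,0],P[...,1],P[...,2]; out={}
    m=((d>0)&(z>129)&(z<143)&(np.hypot(x-pc[0],y-pc[1])<115)).astype(np.uint8)
    n,l,st,_=cv2.connectedComponentsWithStats(m)
    for i in range(1,n):
        if st[i,4]<80: continue
        r=plane(np.argwhere(l==i)[:,::-1],np.median(z[l==i]),C)[:,:2].astype(np.float32)
        (cx,cy),(w,h),a=cv2.minAreaRect(r); th=np.deg2rad(a if w>h else a+90)
        dx,dy=pc[0]-cx,pc[1]-cy
        if np.cos(th)*dx+np.sin(th)*dy<0: th+=np.pi
        out[i]=dict(c=(cx,cy),size=(max(w,h),min(w,h)),th=th,z=np.median(z[l==i]),r=np.hypot(dx,dy),dir=np.degrees(np.arctan2(-dy,-dx)),turn=(th-np.arctan2(dy,dx)+np.pi)%(2*np.pi)-np.pi)
    return out
E
python3 - <<'E'
from h import *
f=np.load("pics/w1.npz"); C=cam("wrist",dict(eef_pos=f["pos"],eef_rot=f["rot"]))
g=measure(f["p"],f["d"],C,(573,-17)); 
for v in g.values(): print({k:np.round(w,2) for k,w in v.items()})
k=np.array([v["c"] for v in g.values() if v["r"]>50])
if len(k)==3:
    A=np.c_[2*k,np.ones(3)]; s=np.linalg.solve(A,(k**2).sum(1)); print("circle",s[:2],np.sqrt(s[2]+s[0]**2+s[1]**2),k.mean(0))
print(plane([(170,160),(314,118),(273,255)],136,C).round(1))
c=[v for v in g.values() if v["r"]<40]
P=cloud(f["d"],C); print(P[181,252],P[160,170],P[255,273])
E
```

```text
{'c': array([630.76, -69.02]), 'size': array([43.52, 14.56]), 'th': np.float64(2.55), 'z': np.float64(135.97), 'r': np.float64(77.73), 'dir': np.float64(-42.01), 'turn': np.float64(0.14)}
{'c': array([594.44,  58.92]), 'size': array([44.34, 14.68]), 'th': np.float64(4.62), 'z': np.float64(136.0), 'r': np.float64(78.89), 'dir': np.float64(74.23), 'turn': np.float64(0.18)}
{'c': array([576.16, -15.58]), 'size': array([27.08, 26.53]), 'th': np.float64(3.14), 'z': np.float64(139.96), 'r': np.float64(3.47), 'dir': np.float64(24.24), 'turn': np.float64(-0.42)}
{'c': array([501.59, -36.48]), 'size': array([45.34, 13.84]), 'th': np.float64(0.3), 'z': np.float64(135.78), 'r': np.float64(74.02), 'dir': np.float64(-164.74), 'turn': np.float64(0.04)}
circle [575.54389701 -15.57236987] 76.8485696509394 [575.59794108 -15.52737045]
[[593.6  59.4 136. ]
 [630.7 -69.7 136. ]
 [499.  -35.7 136. ]]
[574.73824846 -15.12309836 139.14920081] [593.6034685   59.45758562 135.87685128] [499.02660309 -35.65920185 136.04367132]
```

```bash
cat >> h.py <<'E'
CEN=np.array([575.6,-15.6]); FY=np.deg2rad(15.8)
KD={1:np.pi,2:np.pi/3,3:-np.pi/3}; TURN0={1:.03,2:.155,3:.18}; FLIP={1:0,2:np.pi,3:-np.pi}
def wrap(a): return (a+np.pi)%(2*np.pi)-np.pi
def rep(tag):
    s=sensors.read_state(); print(tag,"t%.1f"%s["t"],s["eef_pos"].round(1),"F",np.round(s["force"],1),"M",np.round(s["wrist_torque"],2),"w%.1f g%.1f q6 %.3f"%(s["grip_width"],s["grasp_force"],s["q"][5])); return s
def turn(k,start,end=1.3):
    a=KD[k]+FY; x,y=CEN+78*np.array([np.cos(a),np.sin(a)]); yaw=wrap(a+np.pi+start+FLIP[k])
    ctrl.gripper_to(45); ctrl.move_ptp([x,y,200],down(yaw)); ctrl.move_l([x,y,132],vel=120,threshold=15) and rep("CONTACT")
    ctrl.gripper_to(5,30); s=rep("grip"); q=np.array(s["q"])
    for f in np.linspace(0,1,5)[1:]:
        q[5]=s["q"][5]-f*(end-start); ctrl.set_joints(q); r=rep("%.2f"%f)
        if abs(r["wrist_torque"][2])>2: break
    ctrl.gripper_to(45); ctrl.move_l([x,y,200],vel=200); rep("up")
E
python3 - <<'E'
from h import *
turn(2,TURN0[2])
E
```

```text
grip t5.5 [593.8  60.1 133.4] F [-6.4  0.   6.5] M [-0.03  0.88 -0.08] w13.6 g31.9 q6 0.049
0.25 t5.8 [593.5  60.2 133.4] F [-1.8  0.4 -1.3] M [0.03 0.04 0.04] w13.5 g30.7 q6 -0.234
0.50 t6.2 [593.4  60.2 133.4] F [-2.2 -0.8 -0.6] M [-0.04  0.23  0.07] w13.3 g30.8 q6 -0.519
0.75 t6.6 [593.3  60.1 133.4] F [-3.7 -0.6  0.5] M [-0.08  0.45  0.06] w13.7 g31.0 q6 -0.805
1.00 t7.0 [593.3  60.  133.4] F [-5.  -1.3  1.5] M [-0.13  0.63  0.04] w13.0 g31.2 q6 -1.091
up t7.8 [595.1  60.  200.6] F [-0.3  1.   0.1] M [0.01 0.01 0.02] w45.0 g0.0 q6 -1.096
```

```bash
python3 - <<'E'
from h import *
turn(3,TURN0[3],1.32)
turn(1,TURN0[1],1.32)
ctrl.move_ptp([CEN[0],CEN[1],300],down(0))
s=sensors.read_state(); p,d=optics.grab_frame("wrist"); cv2.imwrite("pics/w2.png",p[:,:,::-1])
for v in measure(p,d,cam("wrist",s),CEN).values(): print({k:np.round(w,3) for k,w in v.items()})
E
```

```text
grip t11.7 [631.8 -71.2 133.5] F [-4.1 -4.   5.7] M [-0.48  0.51  0.1 ] w13.2 g33.4 q6 1.916
0.25 t12.1 [631.9 -70.8 133.6] F [-0.2  0.3  0.5] M [ 0.18 -0.04  0.06] w13.3 g32.7 q6 1.634
0.50 t12.5 [632.  -70.4 133.6] F [0.1 2.5 0.6] M [ 0.61 -0.01  0.09] w13.3 g32.7 q6 1.350
0.75 t12.8 [631.9 -69.9 133.6] F [-0.2  5.6  1.5] M [ 1.16 -0.04  0.05] w13.6 g32.8 q6 1.066
1.00 t13.2 [631.7 -69.6 133.6] F [-0.5  6.4  2.1] M [ 1.2   0.11 -0.63] w13.2 g34.2 q6 0.783
up t14.1 [631.8 -70.2 200.7] F [-0.2 -0.3 -0.4] M [-0.01 -0.02 -0.04] w45.0 g0.0 q6 0.777
grip t16.0 [501.3 -36.5 133.2] F [-1.2  2.2  4.9] M [ 0.38  0.13 -0.06] w13.4 g32.6 q6 1.019
0.25 t16.4 [501.  -36.  133.2] F [-2.   3.9  1.9] M [0.59 0.17 0.04] w13.7 g32.2 q6 0.699
0.50 t16.8 [500.6 -35.5 133.2] F [-2.3  5.3  4.1] M [0.84 0.35 0.09] w13.5 g32.4 q6 0.376
0.75 t17.2 [500.  -35.2 133.2] F [-4.2  6.8  4.6] M [0.98 0.63 0.01] w13.7 g32.7 q6 0.054
1.00 t17.6 [499.4 -35.1 133.1] F [-6.3  5.7  7.9] M [ 0.92  0.94 -0.63] w13.5 g35.2 q6 -0.267
up t18.5 [500.8 -37.  200.3] F [-0.7  0.2  0.2] M [-0.05 -0.01  0.01] w44.6 g0.0 q6 -0.272
{'c': array([630.584, -69.01 ]), 'size': array([43.784, 14.412]), 'th': np.float64(3.669), 'z': np.float64(136.045), 'r': np.float64(76.654), 'dir': np.float64(-44.168), 'turn': np.float64(1.298)}
{'c': array([594.467,  58.916]), 'size': array([44.583, 14.243]), 'th': np.float64(5.765), 'z': np.float64(135.902), 'r': np.float64(76.868), 'dir': np.float64(75.792), 'turn': np.float64(1.301)}
{'c': array([575.861, -15.459]), 'size': array([27.473, 27.409]), 'th': np.float64(3.924), 'z': np.float64(140.045), 'r': np.float64(0.297), 'dir': np.float64(28.3), 'turn': np.float64(0.289)}
{'c': array([502.22 , -36.858]), 'size': array([42.541, 15.096]), 'th': np.float64(1.572), 'z': np.float64(135.768), 'r': np.float64(76.397), 'dir': np.float64(-163.844), 'turn': np.float64(1.29)}
```

View pics/w2.png

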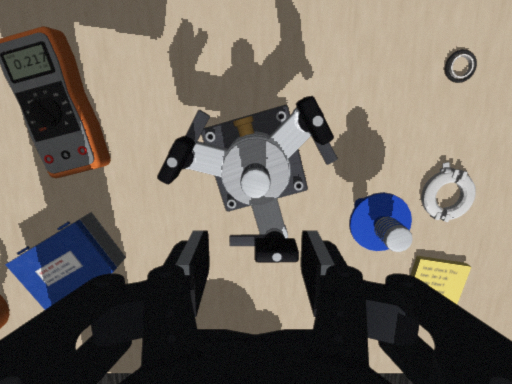

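All three knobs measure 1.29 to 1.30 rad. In the picture the tabs have swung clear of the flange, and the piston grip is at (255,183), still seated. Next I grip the piston and draw it up in steps.

```bash
python3 - <<'E'
from h import *
x,y=575.8,-15.5
ctrl.gripper_to(55); ctrl.move_ptp([x,y,210],down(0))
print(ctrl.move_l([x,y,129.5],vel=100,threshold=15)); rep("down")
ctrl.gripper_to(15,50); s=rep("grip"); z0=s["eef_pos"][2]
for dz in (3,8):
    ctrl.move_l([x,y,129.5+dz],vel=20); ctrl.hold(.3); s=rep("up%d"%dz); print("rise",s["eef_pos"][2]-z0)
E
```

```text
False
down t21.7 [576.5 -15.6 130.4] F [-0.3  0.2 -0.3] M [-0.02 -0.05  0.01] w55.0 g0.0 q6 1.394
grip t22.1 [576.6 -15.8 130.6] F [ 0.4 -0.8  3.6] M [-0.19  0.09  0.04] w26.7 g49.4 q6 1.394
up3 t22.7 [575.6 -15.5 132. ] F [ 1.  -0.4 -5. ] M [-0.19 -0.45 -0.01] w26.7 g49.5 q6 1.394
rise 1.4198121918022935
up8 t23.4 [575.7 -15.5 137.6] F [ 1.5 -1.6 -3.6] M [-0.12 -0.18  0.01] w26.8 g49.5 q6 1.394
rise 6.970845555333142
```

```bash
python3 - <<'E'
from h import *
x,y=575.8,-15.5
for dz in (20,36):
    ctrl.move_l([x,y,129.5+dz],vel=20); ctrl.hold(.4); s=rep("up%d"%dz); print("rise",s["eef_pos"][2]-130.6)
ctrl.hold(.5); rep("still")
p,d=optics.grab_frame("scene"); C=cam("scene")
u=C[0]@(C[1]@np.array([x,y,120])+C[2]); u=(u[:2]/u[2]).astype(int); print(u)
c=p[u[1]-60:u[1]+60,u[0]-70:u[0]+70,::-1]; cv2.imwrite("pics/s3.png",cv2.resize(c,None,fx=5,fy=5,interpolation=cv2.INTER_CUBIC))
s=sensors.read_state(); p,d=optics.grab_frame("wrist"); P=cloud(d,cam("wrist",s)); cv2.imwrite("pics/w3.png",p[:,:,::-1])
r=np.hypot(P[...,0]-x,P[...,1]-y); m=(r>20)&(r<33)&(d>0)&(P[...,2]>80)&(P[...,2]<140)
X=P[m]; X=X[abs(X[:,2]-np.median(X[:,2]))<3]; A=np.c_[X[:,:2]-[x,y],np.ones(len(X))]; print("flange top plane",len(X),np.linalg.lstsq(A,X[:,2],rcond=None)[0])
for v in measure(p,d,cam("wrist",s),CEN).values(): print({k:np.round(w,3) for k,w in v.items()})
E
```

```text
up20 t24.5 [575.8 -15.5 149.4] F [ 1.   0.  -4.1] M [-0.16 -0.12  0.  ] w26.9 g49.5 q6 1.394
rise 18.84165608355832
up36 t25.9 [575.8 -15.5 165.5] F [ 0.7 -0.8 -3.7] M [-0.09 -0.17 -0.04] w27.1 g49.5 q6 1.394
rise 34.85452912935557
still t26.4 [575.8 -15.5 165.5] F [-0.2  0.1 -3.9] M [-0.08 -0.13 -0.02] w26.6 g49.5 q6 1.394
[245 180]
flange top plane 3805 [1.25596730e-03 3.63725132e-04 1.26101227e+02]
{'c': array([630.372, -68.308]), 'size': array([43.621, 14.877]), 'th': np.float64(3.67), 'z': np.float64(135.984), 'r': np.float64(76.014), 'dir': np.float64(-43.9), 'turn': np.float64(1.295)}
{'c': array([594.684,  58.037]), 'size': array([45.399, 14.781]), 'th': np.float64(5.76), 'z': np.float64(135.934), 'r': np.float64(76.07), 'dir': np.float64(75.471), 'turn': np.float64(1.301)}
```

View pics/s3.png

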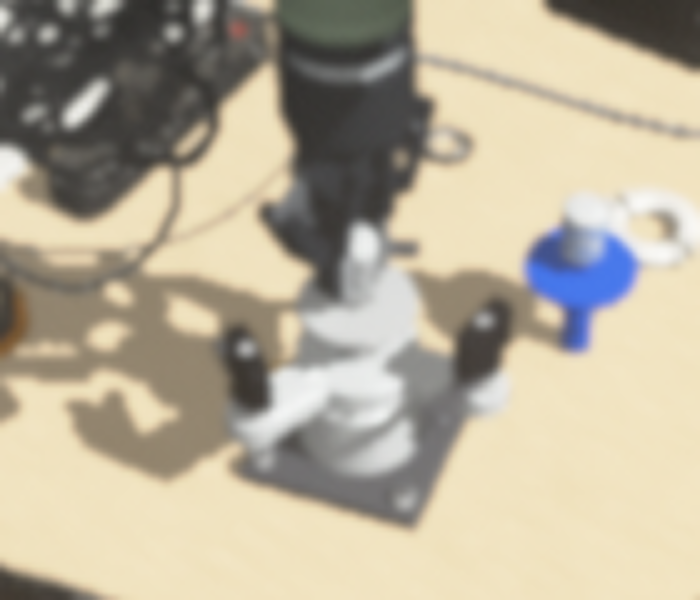

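View pics/w3.png

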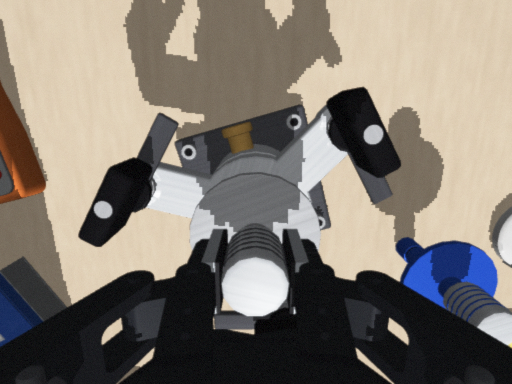

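The scene crop shows the flange at (360,315), raised well above the barrel top. The wrist view shows the grip at (255,275) between the pads and both visible knobs at 1.3 rad. The flange measures 35 mm up and level to about 0.001 rad, so I'm handing in.

```bash
python3 -c "
from plant import ctrl
print(ctrl.finish_job())"
```

```text
the job is handed in; nothing more can be done
None
```

I handed in the job with all three knobs at their end stops (1.29 to 1.30 rad measured) and the piston drawn up 35 mm, upright and still in the gripper; the system did not report a verdict.

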